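Turn the upside-down bur tin lid-up on the free stand

ROBOT

A 6-joint arm with a two-finger parallel gripper is mounted at the origin on the work surface. World frame = base frame: x ahead of the robot, y to its left, z up, the work surface at z = 0. Lengths are in m, angles in degrees, forces in N, time in s.
With the tool pointing down it reaches from about 0.3 to 0.75 m from the base axis. Payload 8.5 kg.
Tool frame: the origin (TCP) lies at the very end of the fingers, on their centre line; the grasp point (between the pads) lies 19 mm behind it (r.grip_point_offset is the distance from the TCP to the grasp point, in m); z points along the fingers, y is the line along which they close (so a half turn about z gives the same grasp; the last joint's range is limited). The gripper opens to 88 mm and grips with 3 to 60 N. Pads are 18 mm wide; open, the fingers measure 123 mm over their backs; the gripper's body (75 mm by 187 mm) begins 45 mm behind the grasp point.
Start: joints at [-89.112, 21.807, 74.336, -0, 83.858, -12.336], TCP at [0.126, -0.535, 0.239] pointing down, gripper open.
Joint ranges: [-178.18, 178.18], [-50.72, 133.34], [12.68, 142.11], [-81.47, 261.47], [9.98, 163.14], [-165.26, 165.26]. Speed limits (degrees/s): [136.94, 136.94, 180, 180, 180, 180].

INTERFACE

Orientations are given as a 3x3 rotation matrix whose columns are the frame's x, y, z axes.
In Python, from plant import r gives the robot as it stands.
- The arm moves only by the tool play_rows, never from a script. Its argument "moves" is a list of rows, each a list of 7 numbers: the finger opening in m, from 0 to 0.0881, then the shift along the world's x, y, z in m, then the turn, a rotation vector about the world's x, y, z in rad. In form: [[hand, x, y, z, rx, ry, rz], ...]. A call has exactly 8 rows; each row is the pose to reach, as a shift and turn from the pose commanded when the call began; what a row does not reach only later rows make up. A row lasts 1/12 s, in which the tool goes at most 41.7 mm and 7.16 degrees, less where a joint would pass 70% of its speed; a pose out of reach is approached as far as the arm can. A call with a gripper value outside its range is refused whole. The fingers move at their own pace and stop on an object; "force" is the grip in N (left out, the last holds). Time passes only in rows, so rows that repeat a pose let the fingers close, or fill a call up. It gives the time, the measured TCP pose, the force, the opening and the grip force at its end, in the units of the state.
- r.get_obs(): the state, without advancing time (a new reading comes with each control period).
- r.camera(name): name is "scene" or "top" or "wrist"; returns a dict with "img" (420x560x3 uint8, red, green, blue), "fx", "fy", "cx", "cy" (pixels), "extrinsics" (4x4, takes a point from camera to world coordinates). Camera axes: x right, y down, z forward; pixel columns grow to the right and rows downward; lengths in m; the calibration is good to about 2 mm. The wrist camera is an equidistant fisheye: a pixel r from the principal point sees the ray r / f radians off the axis. A picture is of the moment at which its call begins. There is no depth.
- r.sign_off(): hands the job in; it is judged then, once.
The state is a dict: "time_s": time; "q": joint angles; "joint_vel": joint speeds; "joint_efforts": joint torques, N m; "tool_pos": TCP position; "tcp_rot": TCP orientation; "ft_force": force on the tool from outside, world axes, zero at the start; "wrist_torque": the same for the moment, N m; "grip_width": opening from 0.0 (shut) to 1.0 (fully open); "finger_force": force on a finger pad.
Only numpy, scipy, OpenCV 4.12 (cv2) and the standard library are available. Lean on these libraries where they do the work, as an engineer would, in place of code of your own. Each camera call takes 0.05 s, during which the arm holds its last target. There are 200 camera calls.

TASK

The closed tin on one easel stand was put away upside down, lid underneath. Free the other stand by moving the dressing stone that lies on it into the shallow tray; turn the tin over and set it on that other stand, lid uppermost, lying square on its sloping strips and down on the lips about midway between the stand's sides, and let go. The loose lid must stay shut on the tin throughout; leave the other things on the bench where they are.

Things in the scene. Friction and masses are not known exactly. Their poses are not given: they have to be found in the camera images.
- tin: base of the plain steel tin, 72 (x) x 110 (y) x 22 high, with a set-in neck under the lid; four dark rubber dots on its underside. Origin at the centre of its underside, z towards the lid. At the start upside down on stand_a: z points into the slope, the 72 mm side runs up-slope from the lips. Closed, tin and lid measure 33 along z; together about 0.22 kg
- lid: loose lid of the tin, no catch: 72 x 110 x 11, flush with the base, dark rectangular bead on its top; its 8 mm skirt slips over the base's neck with about 1 mm play. Origin at the centre of its open rim, z towards its top; shut, it lies 22 above the tin's origin along the tin's z
- tin_mid (a point): centre of the closed tin, 16.5 from its underside; axes as the tin's
- stand_a: the easel stand that carries the tin at the start; same shape, size and frame as stand_b. Fixed
- stand_b: dark steel easel stand that carries the stone at the start. Fixed, footprint 110 x 118, origin at the centre of the underside, z up. Two sloping strips (22 wide, 5 thick, centred 44 either side of its xz plane, open gap of 66 between and behind for a finger, down to a 4 thick base plate) end below in two lips. Strips face +x and up: outward normal (0.766, 0, 0.643), up-slope (-0.643, 0, 0.766)
- stand_b_corner (a point): on stand_b, where strip face and lips meet, midway between the strips: (30, 0, 60) mm in the stand's frame. The strips reach 60 up-slope from here, the lips stand 38 out along the normal; lips are likewise in two 22 wide pieces with the gap between; axes as stand_b's
- stand_b_rest (a point): on stand_b, where the centre of the closed tin lies when it rests properly: 36 up-slope and 16.5 out along the normal from the corner; axes as stand_b's
- stone: grey dressing stone, bar 30 x 110 (y) x 30, about 0.22 kg. It lies on stand_b along the stand's y, on strips and lips. Origin at the centre of its underside (the face on the strips), z out of the slope, x down-slope
- stone_mid (a point): centre of the stone, 15 from its underside
- tray: shallow open steel tray, fixed, 130 (x) x 150 (y) x 22 high, walls 4, floor 4 thick. Origin at the centre of its underside, z up
- spray_can: bystander: plain aluminium can standing, 52 dia x 150 high; origin at the underside
- pipe: bystander: steel pipe offcut standing on end, 42 dia x 110 high; origin at the underside
- flap_disc: bystander: black flap disc lying flat, 115 dia x 14 thick; origin at the underside
- wrench: bystander: steel spanner lying flat
- brush: bystander: brush lying flat
- jar: bystander: amber glass jar, 68 dia x 80 high; origin at the underside
- wheel: bystander: grey grinding wheel lying flat, 125 dia x 20 thick; origin at the underside
Things that resemble listed ones, but are neither listed nor needed, are in the scene too. Leave any orange or turquoise look-alike of the tin alone.

How it is judged:
By the outcome, as a careful person would: the job done as asked, in the order asked, and still so for the second after the job is handed in, with the robot touching nothing.
It also fails if it takes over 64 s, if anything falls off the work surface, if the arm or the gripper's body presses on something with over 40 N, if the wrist force passes 120 N, or if a joint passes its speed limit or range.

## Working session

There is one attempt and no reset: what is moved stays moved. The work goes in short steps, Python scripts to look and compute and a tool call to move; the robot and the scene stay as the last step left them, time stands still between calls to the robot, and variables do not carry over. Pictures are saved under pics/ and viewed, at most 10 in all, crops included, and the job is handed in when it is done.

Besides the shell and the picture viewer there is one more tool, called after "Request:" in YAML: its name, and indented under it one key for each argument. play_rows: Moves the arm, as the interface text tells. Its arguments: {"type":"object","properties":{"moves":{"type":"array"},"force":{"type":"number"}},"required":["moves"]}

```bash
mkdir -p pics
python3 - <<'E'
from plant import r
import cv2,numpy as np
for n in("scene","top"):
    c=r.camera(n); cv2.imwrite(f"pics/{n}0.png",c["img"][:,:,::-1]); print(n,c["fx"],c["fy"],c["cx"],c["cy"]);print(np.round(c["extrinsics"],4).tolist())
o=r.get_obs();print({k:np.round(v,3).tolist() for k,v in o.items()})
E
ls
```

```text
scene 520.7984512542355 520.7984512542355 282.17735312359673 210.3456958344796
[[0.6434, 0.5344, -0.5481, 1.2084], [0.7652, -0.4299, 0.4792, -0.6048], [0.0205, -0.7277, -0.6856, 0.9877], [0.0, 0.0, 0.0, 1.0]]
top 431.0345669081447 431.0345669081447 283.21403152251634 209.2745638246481
[[0.0199, -0.9912, 0.131, 0.3681], [-0.9996, -0.0221, -0.016, 0.0374], [0.0187, -0.1306, -0.9913, 1.2498], [0.0, 0.0, 0.0, 1.0]]
{'time_s': 0.1, 'q': [-89.111, 21.837, 74.379, 0.001, 83.858, -12.336], 'joint_vel': [0.008, -0.072, -0.2, -0.044, -0.011, 0.018], 'joint_efforts': [0.004, -43.866, -22.491, 0.071, 0.034, -0.0], 'tool_pos': [0.126, -0.535, 0.238], 'tcp_rot': [[0.973, 0.229, 0.0], [0.229, -0.973, 0.001], [0.0, -0.001, -1.0]], 'ft_force': [0.198, -0.384, 0.15], 'wrist_torque': [-0.041, -0.006, -0.036], 'finger_force': 0.0, 'grip_width': 1.004}
pics
```

View pics/scene0.png

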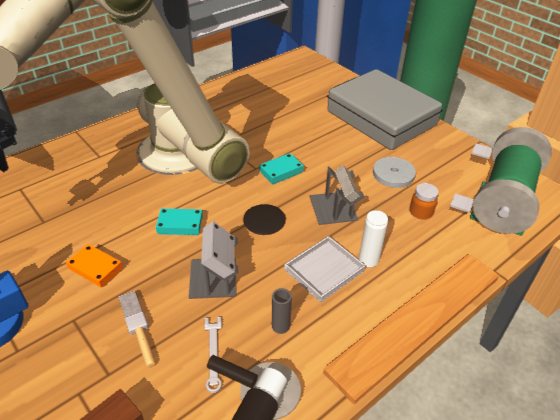

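View pics/top0.png

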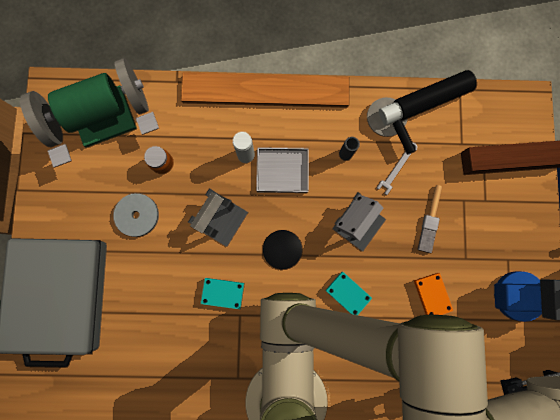

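The scene view shows the steel tin with rubber dots on stand_a at about (218,250), and the stone on stand_b at (345,183). The tray is at (325,267). In the top view stand_a is at (360,218), stand_b at (218,217) and the tray at (282,170).
Candidates for the tin (top view): steel/grey (360,215), turquoise (222,293), turquoise (349,293), orange (433,293), big grey case (50,295). I choose the plain steel one on the stand. Candidates for the stone: grey bar on stand_b (215,212), and the grinder's small blocks (60,155) and (147,122). I choose the bar on the stand. One close crop will check both.

Run:
```python
import cv2,numpy as np
t=cv2.imread("pics/top0.png");s=cv2.imread("pics/scene0.png")
f=lambda im,x,y:cv2.resize(im[y:y+75,x:x+100],(400,300),interpolation=cv2.INTER_CUBIC)
cv2.imwrite("pics/crop1.png",np.vstack([np.hstack([f(t,315,180),f(t,170,180)]),np.hstack([f(s,170,220),f(s,290,157)])]))
```

```text
(no output)
```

View pics/crop1.png

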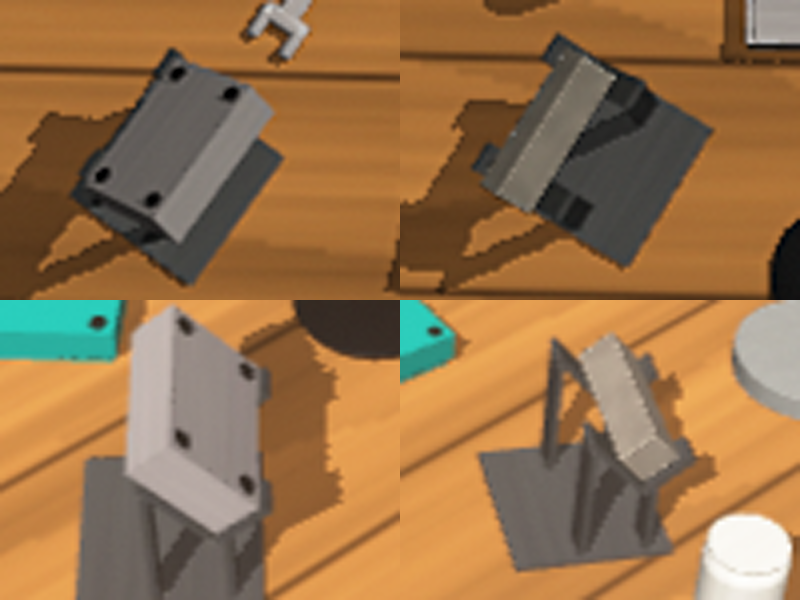

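The crop confirms both. The tin is plain steel, underside with four dots outward, and its lit up-slope side shows at the lower right in the top view. The stone lies against the lips of stand_b, with the strips' free ends to its lower right. Both stands therefore face up-left in the top image. Next I triangulate.

```bash
cat > h.py <<'E'
import numpy as np
from scipy.spatial.transform import Rotation as Ro
T=dict(f=431.0345669,cx=283.214,cy=209.2746,E=np.array([[0.0199,-0.9912,0.131,0.3681],[-0.9996,-0.0221,-0.016,0.0374],[0.0187,-0.1306,-0.9913,1.2498],[0,0,0,1]]))
S=dict(f=520.79845,cx=282.1774,cy=210.3457,E=np.array([[0.6434,0.5344,-0.5481,1.2084],[0.7652,-0.4299,0.4792,-0.6048],[0.0205,-0.7277,-0.6856,0.9877],[0,0,0,1]]))
def ray(c,u,v):
    d=c["E"][:3,:3]@np.array([(u-c["cx"])/c["f"],(v-c["cy"])/c["f"],1]);return c["E"][:3,3],d/np.linalg.norm(d)
def plane(c,u,v,z):
    o,d=ray(c,u,v);return o+d*(z-o[2])/d[2]
def tri(a,b):
    (o,d),(p,e)=ray(T,*a),ray(S,*b)
    k=np.linalg.lstsq(np.c_[d,-e],p-o,rcond=None)[0];A,B=o+k[0]*d,p+k[1]*e
    return (A+B)/2,np.linalg.norm(A-B)
n=lambda yaw:Ro.from_euler('z',yaw,degrees=True).apply([.766,0,.643])
up=lambda yaw:Ro.from_euler('z',yaw,degrees=True).apply([-.643,0,.766])
ey=lambda yaw:Ro.from_euler('z',yaw,degrees=True).apply([0,1,0])
E
python3 - <<'E'
from h import *
np.set_printoptions(precision=4,suppress=True)
ta=lambda x,y:(315+x/4-.4,180+y/4-.4); tb=lambda x,y:(170+(x-400)/4-.4,180+y/4-.4)
sa=lambda x,y:(170+x/4-.4,220+(y-300)/4-.4); sb=lambda x,y:(290+(x-400)/4-.4,157+(y-300)/4-.4)
D=[]
for a,b in [((153,200),(186,326)),((103,175),(248,372)),((231,93),(183,439)),((178,74),(247,484))]:
    p,g=tri(ta(*a),sa(*b));D.append(p);print("dot",p,g)
D=np.array(D);y=(D[0]+D[1]-D[2]-D[3]);u=(D[0]+D[2]-D[1]-D[3]);print("yaw a dots",np.degrees(np.arctan2(-y[0],y[1])),"u",u/np.linalg.norm(u),np.linalg.norm(y)/2,np.linalg.norm(u)/2,"c",D.mean(0))
for nm,f,l,rr in(("a",ta,(190,287),(283,157)),("b",tb,(630,268),(713,130))):
    L=plane(T,*f(*l),.004);R=plane(T,*f(*rr),.004);d=L-R;yaw=np.degrees(np.arctan2(-d[0],d[1]))
    o=(L+R)/2+.055*np.array([np.cos(np.radians(yaw)),np.sin(np.radians(yaw)),0]);o[2]=0
    print(nm,L,R,np.linalg.norm(d),yaw,"origin",o)
# scene base corners of b, a
for q in[(478,453),(520,570),(672,550)]: print("sb",plane(S,*sb(*q),.004))
print("tray",[plane(T,u,v,.022)for u,v in((257,149),(308,149),(309,192),(256,192))])
print("can",tri((242,140),(376.5,218)),"pipe",tri((350,145),(283,294)))
E
```

```text
dot [ 0.4676 -0.1616  0.1319] 0.004171174483538065
dot [ 0.4876 -0.1346  0.0919] 0.004862751276967425
dot [ 0.5392 -0.2131  0.1325] 0.003958669691674981
dot [ 0.5578 -0.186   0.0917] 0.004291062624895715
yaw a dots 54.01885090320866 u [-0.3689 -0.5173  0.7722] 0.08755416678137021 0.052274086337974056 c [ 0.5131 -0.1738  0.112 ]
a [ 0.4153 -0.213   0.004 ] [ 0.5112 -0.2815  0.004 ] 0.11789076547258345 54.4671376841792 origin [ 0.4952 -0.2025  0.    ]
b [0.4209 0.1765 0.004 ] [0.5221 0.12   0.004 ] 0.11597409328256485 60.83201352791212 origin [0.4983 0.1963 0.    ]
sb [0.4208 0.184  0.004 ]
sb [0.5262 0.1264 0.004 ]
sb [0.5771 0.2202 0.004 ]
tray [array([0.7064, 0.0977, 0.022 ]), array([ 0.7101, -0.0515,  0.022 ]), array([ 0.5824, -0.056 ,  0.022 ]), array([0.5789, 0.0971, 0.022 ])]
can (array([0.6954, 0.1327, 0.1506]), np.float64(0.003394814647229595)) pipe (array([ 0.7018, -0.1573,  0.1097]), np.float64(0.006420042737739166))
```

Request:
play_rows:
  moves:
    - [0.0881,0.22,0.23,0.07,0,0,0.98]
    - [0.0881,0.22,0.23,0.07,0,0,0.98]
    - [0.0881,0.22,0.23,0.07,0,0,0.98]
    - [0.0881,0.22,0.23,0.07,0,0,0.98]
    - [0.0881,0.22,0.23,0.07,0,0,0.98]
    - [0.0881,0.22,0.23,0.07,0,0,0.98]
    - [0.0881,0.22,0.23,0.07,0,0,0.98]
    - [0.0881,0.22,0.23,0.07,0,0,0.98]

```text
time_s: 0.77
tool_pos: [0.3471, -0.3031, 0.3093]
tcp_rot: [[0.346, 0.938, 0.0], [0.938, -0.346, 0.0], [0.0, 0.0, -1.0]]
ft_force: [0.3, -1.0, -0.1]
grip_width: 0.998
finger_force: 0.0
```

Request:
play_rows:
  moves:
    - [0.0881,0.05,0.31,0.03,0,0,0.95]
    - [0.0881,0.05,0.31,0.03,0,0,0.95]
    - [0.0881,0.05,0.31,0.03,0,0,0.95]
    - [0.0881,0.05,0.31,0.03,0,0,0.95]
    - [0.0881,0.05,0.31,0.03,0,0,0.95]
    - [0.0881,0.05,0.31,0.03,0,0,0.95]
    - [0.0881,0.05,0.31,0.03,0,0,0.95]
    - [0.0881,0.05,0.31,0.03,0,0,0.95]

```text
time_s: 1.43
tool_pos: [0.3954, 0.0079, 0.3392]
tcp_rot: [[-0.563, 0.826, 0.001], [0.826, 0.563, 0.001], [0.0, 0.001, -1.0]]
ft_force: [0.9, -0.0, 0.5]
grip_width: 1.002
finger_force: 0.0
```

```bash
cat >> h.py <<'E'
def toolR(yaw,s=1):   # z=-up, y=s*n
    z=-up(yaw);y=s*n(yaw);return np.c_[np.cross(y,z),y,z]
def delta(obs,p,R):
    A=np.array(obs["tcp_rot"]);print("shift",np.round(p-np.array(obs["tool_pos"]),4),"rot",np.round(Ro.from_matrix(R@A.T).as_rotvec(),4))
def corner(o,yaw): return np.array([o[0],o[1],0])+Ro.from_euler('z',yaw,degrees=True).apply([.03,0,.06])
OB=(.499,.199);YB=61.
E
python3 - <<'E'
from h import *
from plant import r
o=r.get_obs();print(o["time_s"],np.round(o["q"],2),np.round(o["tool_pos"],4),np.round(o["tcp_rot"],3).tolist(),o["grip_width"])
p=corner(OB,YB)+.13*up(YB)+.015*n(YB);print(p)
delta(o,p,toolR(YB))
E
```

```text
1.4333 [-1.617e+01  2.160e+00  8.373e+01  4.000e-02  9.409e+01 -5.046e+01] [0.3954 0.0079 0.3392] [[-0.563, 0.826, 0.001], [0.826, 0.563, 0.001], [0.0, 0.001, -1.0]] 1.0019777467540623
[0.47858951 0.16217851 0.169225  ]
shift [ 0.0832  0.1543 -0.17  ] rot [ 0.52   -0.4741  0.4469]
```

Request:
play_rows:
  moves:
    - [0.0881,0.06,0.115,-0.03,0.52,-0.474,0.447]
    - [0.0881,0.06,0.115,-0.03,0.52,-0.474,0.447]
    - [0.0881,0.06,0.115,-0.06,0.52,-0.474,0.447]
    - [0.0881,0.06,0.115,-0.08,0.52,-0.474,0.447]
    - [0.0881,0.06,0.115,-0.1,0.52,-0.474,0.447]
    - [0.0881,0.06,0.115,-0.116,0.52,-0.474,0.447]
    - [0.0881,0.06,0.115,-0.116,0.52,-0.474,0.447]
    - [0.0881,0.06,0.115,-0.116,0.52,-0.474,0.447]

```text
time_s: 2.1
tool_pos: [0.4549, 0.1192, 0.2208]
tcp_rot: [[-0.872, 0.378, 0.31], [0.489, 0.664, 0.566], [0.008, 0.645, -0.764]]
ft_force: [-0.2, -0.1, 0.0]
grip_width: 1.003
finger_force: 0.0
```

Run:
```python
from h import *
from plant import r
import cv2
c=r.camera("wrist");cv2.imwrite("pics/w1.png",c["img"][:,:,::-1]);print(c["fx"],c["cx"],c["cy"],np.round(c["extrinsics"],4).tolist())
np.savez("w1.npz",**{k:c[k] for k in("fx","cx","cy","extrinsics")})
o=r.get_obs();print(o["time_s"],np.round(o["q"],2),np.round(o["tool_pos"],4))
delta(o,corner(OB,YB)+.20*up(YB)+.015*n(YB),toolR(YB))
```

```text
325.19226210127806 278.4087918027266 207.031557164139 [[0.3792, 0.7272, 0.5722, 0.3383], [0.6644, -0.6443, 0.3786, 0.0777], [0.644, 0.2366, -0.7275, 0.3317], [0.0, 0.0, 0.0, 1.0]]
2.15 [ -21.44    9.65  106.48   44.44   65.72 -101.58] [0.4553 0.1189 0.2213]
shift [0.0015 0.0039 0.0016] rot [-0.0048 -0.0072  0.0072]
```

View pics/w1.png

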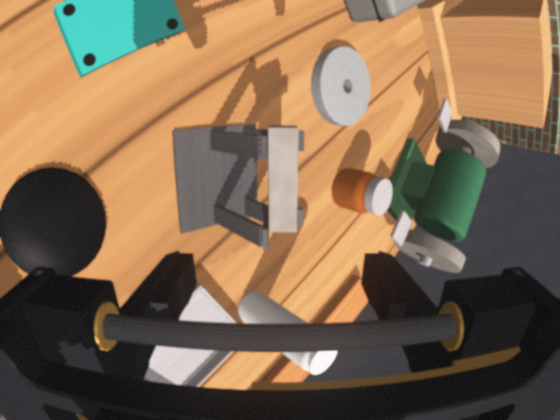

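The wrist view shows the stone at (268–297, 127–232). Behind it, to the left, are the base plate's edge corners at (175,129) and (182,234), the strips' upper ends at about (212,138) and (218,212), and the lips' tips at x≈303. I cast these to refine stand_b.

```bash
cat >> h.py <<'E'
def wray(w,u,v):
    d=np.array([u-w["cx"],v-w["cy"]]);t=np.hypot(*d)/w["fx"];d=np.r_[d/np.hypot(*d)*np.sin(t),np.cos(t)]
    return w["extrinsics"][:3,3],w["extrinsics"][:3,:3]@d
def cast(w,u,v,p,nn):
    o,d=wray(w,u,v);return o+d*np.dot(p-o,nn)/np.dot(d,nn)
def local(x,o,yaw): return Ro.from_euler('z',-yaw,degrees=True).apply(x-np.array([o[0],o[1],0]))*1000
E
python3 - <<'E'
from h import *
import cv2
np.set_printoptions(precision=1,suppress=True)
w=np.load("w1.npz");w={k:w[k] for k in w}
P=[cast(w,u,v,np.array([0,0,.004]),np.array([0,0,1.])) for u,v in((175,129),(182,234))]
d=P[0]-P[1];print("plate local",[local(p,OB,YB) for p in P],np.linalg.norm(d)*1000,np.degrees(np.arctan2(-d[0],d[1])))
c=corner(OB,YB)
for u,v in((268,128),(268,232),(297,127),(298,231)):
    x=cast(w,u,v,c+.03*up(YB),up(YB))-c;print("stone n,y",x@n(YB)*1000,x@ey(YB)*1000)
img=cv2.imread("pics/w1.png");cv2.imwrite("pics/w1c.png",cv2.resize(img[110:250,160:320],(640,560),interpolation=cv2.INTER_CUBIC))
E
```

```text
plate local [array([-51.8,  57.8,   4. ]), array([-54.9, -61.5,   4. ])] 119.32782897276323 59.48769085529142
stone n,y 0.9612425056672892 56.72106164974429
stone n,y -0.9883147790839915 -51.36192149748321
stone n,y 28.953211670852763 57.48620756175121
stone n,y 30.609802558222142 -50.5634902292771
```

View pics/w1c.png

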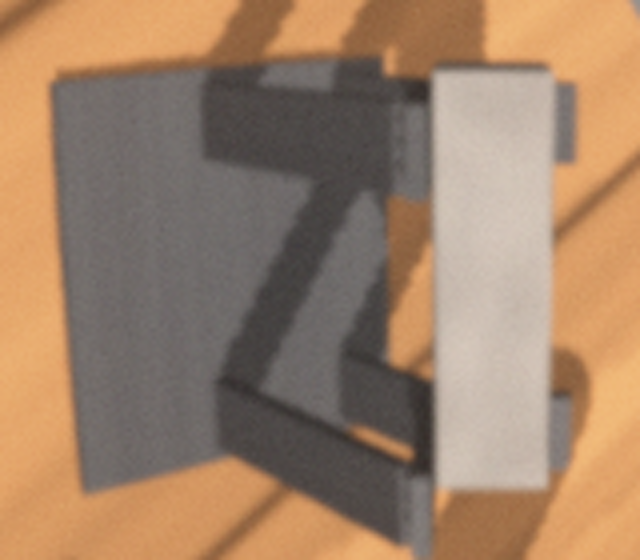

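Run:
```python
from h import *
np.set_printoptions(precision=1,suppress=True)
w=np.load("w1.npz");w={k:w[k] for k in w};c=corner(OB,YB)
for nm,h,L in(("lip",.0,((303.5,130.8),(303.5,150.3),(302.5,208.8),(302.5,227.5))),("strip face",.06,((267,136),(267,160),(266.5,229),(266.5,248)))):
  for u,v in L:
    x=cast(w,u,v,c+h*up(YB),up(YB))-c;print(nm,x@n(YB)*1000,x@ey(YB)*1000)
```

```text
lip 37.5849237562059 51.11771335803218
lip 37.68428090098543 30.046039522758505
lip 37.27183671528054 -36.14549567711718
lip 37.6257693489856 -58.84339877374935
strip face 0.911588108431595 52.01932546518512
strip face 0.5558195365059139 30.494024837739026
strip face -1.2301522347756766 -35.60996294315327
strip face -1.697574689545207 -55.63142966863608
```

```bash
sed -i 's/^OB=.*/OB=(.5014,.1976);YB=60.3/' h.py
python3 - <<'E'
from h import *
from plant import r
o=r.get_obs()
for h in(.08,.004): delta(o,corner(OB,YB)+h*up(YB)+.015*n(YB)+.005*ey(YB),toolR(YB))
E
```

```text
shift [ 0.0369  0.0725 -0.0903] rot [-0.0049 -0.0072 -0.005 ]
shift [ 0.0611  0.115  -0.1485] rot [-0.0049 -0.0072 -0.005 ]
```

Request:
play_rows:
  moves:
    - [0.06,0.037,0.0725,-0.09,-0.005,-0.007,-0.005]
    - [0.06,0.037,0.0725,-0.09,-0.005,-0.007,-0.005]
    - [0.06,0.037,0.0725,-0.09,-0.005,-0.007,-0.005]
    - [0.06,0.037,0.0725,-0.09,-0.005,-0.007,-0.005]
    - [0.06,0.045,0.087,-0.11,-0.005,-0.007,-0.005]
    - [0.06,0.053,0.101,-0.129,-0.005,-0.007,-0.005]
    - [0.06,0.061,0.115,-0.148,-0.005,-0.007,-0.005]
    - [0.06,0.061,0.115,-0.148,-0.005,-0.007,-0.005]

```text
time_s: 2.82
tool_pos: [0.5167, 0.236, 0.0729]
tcp_rot: [[-0.87, 0.379, 0.316], [0.493, 0.668, 0.557], [-0.0, 0.641, -0.768]]
ft_force: [-1.2, -0.5, -0.4]
grip_width: 0.681
finger_force: 0.0
```

Request:
play_rows:
  moves:
    - [0.02,0,0,0,0,0,0]
    - [0.02,0,0,0,0,0,0]
    - [0.02,0,0,0,0,0,0]
    - [0.02,0,0,0,0,0,0]
    - [0.02,0,0,0,0,0,0]
    - [0.02,0,0,0,0,0,0]
    - [0.02,0,0,0,0,0,0]
    - [0.02,0,0,0,0,0,0]
  force: 25

```text
time_s: 3.48
tool_pos: [0.5168, 0.2338, 0.0754]
tcp_rot: [[-0.869, 0.378, 0.321], [0.496, 0.668, 0.555], [-0.004, 0.641, -0.767]]
ft_force: [-4.1, -6.8, 4.7]
grip_width: 0.338
finger_force: 25.0
```

Request:
play_rows:
  moves:
    - [0.02,-0.01,-0.017,0.025,0,0,0]
    - [0.02,-0.02,-0.034,0.05,0,0,0]
    - [0.02,-0.032,-0.056,0.077,0,0,0]
    - [0.02,-0.035,-0.06,0.11,0,0,0]
    - [0.02,-0.035,-0.06,0.14,0,0,0]
    - [0.02,-0.035,-0.06,0.17,0,0,0]
    - [0.02,-0.035,-0.06,0.17,0,0,0]
    - [0.02,-0.035,-0.06,0.17,0,0,0]

```text
time_s: 4.15
tool_pos: [0.4816, 0.1743, 0.2457]
tcp_rot: [[-0.869, 0.376, 0.322], [0.495, 0.668, 0.555], [-0.006, 0.642, -0.767]]
ft_force: [-0.7, 0.1, -2.9]
grip_width: 0.338
finger_force: 25.0
```

Run:
```python
from h import *
from plant import r
o=r.get_obs();print(o["grip_width"],o["ft_force"],np.round(o["q"],1),o["tool_pos"])
c,s=np.cos(np.pi/6),.5
R=np.c_[[-s,c,0],[c,s,0],[0,0,-1]]
delta(o,np.array([.637,.014,.25]),R)
```

```text
0.3384787258222272 [-0.67598944  0.0833706  -2.89292907] [-11.9  10.1 100.8  43.4  62.6 -90.9] [0.48163536 0.17426156 0.24571528]
shift [ 0.1554 -0.1603  0.0043] rot [-0.4956  0.5011 -0.5098]
```

Request:
play_rows:
  moves:
    - [0.02,0.155,-0.16,0.004,-0.496,0.501,-0.51]
    - [0.02,0.155,-0.16,0.004,-0.496,0.501,-0.51]
    - [0.02,0.155,-0.16,0.004,-0.496,0.501,-0.51]
    - [0.02,0.155,-0.16,0.004,-0.496,0.501,-0.51]
    - [0.02,0.155,-0.16,0.004,-0.496,0.501,-0.51]
    - [0.02,0.155,-0.16,0.004,-0.496,0.501,-0.51]
    - [0.02,0.155,-0.16,0.004,-0.496,0.501,-0.51]
    - [0.02,0.155,-0.16,0.004,-0.496,0.501,-0.51]

```text
time_s: 4.82
tool_pos: [0.6376, 0.0155, 0.2453]
tcp_rot: [[-0.498, 0.867, -0.008], [0.867, 0.498, 0.001], [0.005, -0.007, -1.0]]
ft_force: [-0.2, 0.4, -2.3]
grip_width: 0.338
finger_force: 25.0
```

Request:
play_rows:
  moves:
    - [0.02,0,0,-0.03,0,0,0]
    - [0.02,0,0,-0.07,0,0,0]
    - [0.02,0,0,-0.11,0,0,0]
    - [0.02,0,0,-0.15,0,0,0]
    - [0.02,0,0,-0.18,0,0,0]
    - [0.02,0,0,-0.2,0,0,0]
    - [0.02,0,0,-0.2,0,0,0]
    - [0.02,0,0,-0.2,0,0,0]

```text
time_s: 5.48
tool_pos: [0.6357, 0.0148, 0.0479]
tcp_rot: [[-0.499, 0.866, -0.003], [0.866, 0.499, 0.004], [0.005, -0.001, -1.0]]
ft_force: [0.6, -0.0, -1.1]
grip_width: 0.339
finger_force: 25.0
```

Run:
```python
from h import *
from plant import r
import cv2
c=r.camera("wrist");cv2.imwrite("pics/w2.png",c["img"][:,:,::-1])
o=r.get_obs();print(o["time_s"],np.round(o["q"],1),np.round(o["tool_pos"],4),np.round(o["tcp_rot"],3).tolist(),o["grip_width"])
```

```text
5.5333 [ -9.4  40.5  73.9   0.2  65.6 -39.4] [0.6367 0.0146 0.0495] [[-0.499, 0.867, -0.0], [0.867, 0.499, 0.003], [0.003, 0.001, -1.0]] 0.33372950843984167
```

View pics/w2.png

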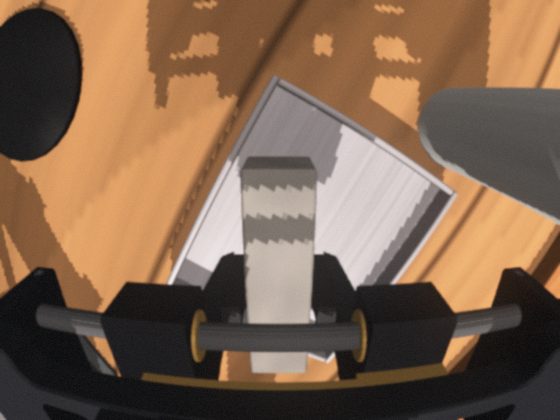

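The stone, (243–315, 157–372), hangs inside the tray outline, whose corners are at (277,80) and (452,192). I lower it, let go and rise.

Request:
play_rows:
  moves:
    - [0.02,0,0,-0.015,0,0,0]
    - [0.02,0,0,-0.025,0,0,0]
    - [0.02,0,0,-0.032,0,0,0]
    - [0.02,0,0,-0.036,0,0,0]
    - [0.02,0,0,-0.038,0,0,0]
    - [0.02,0,0,-0.039,0,0,0]
    - [0.02,0,0,-0.039,0,0,0]
    - [0.02,0,0,-0.039,0,0,0]

```text
time_s: 6.2
tool_pos: [0.6371, 0.0146, 0.0103]
tcp_rot: [[-0.498, 0.867, -0.0], [0.867, 0.498, 0.001], [0.002, 0.0, -1.0]]
ft_force: [-1.0, -0.1, -0.2]
grip_width: 0.337
finger_force: 25.0
```

Request:
play_rows:
  moves:
    - [0.045,0,0,0,0,0,0]
    - [0.045,0,0,0,0,0,0]
    - [0.045,0,0,0,0,0,0]
    - [0.045,0,0,0,0,0,0]
    - [0.045,0,0,0.03,0,0,0]
    - [0.045,0,0,0.07,0,0,0]
    - [0.05,0,0,0.11,0,0,0]
    - [0.06,0,0,0.15,0,0,0]

```text
time_s: 6.87
tool_pos: [0.6365, 0.0146, 0.1616]
tcp_rot: [[-0.498, 0.867, -0.002], [0.867, 0.498, 0.002], [0.002, -0.001, -1.0]]
ft_force: [0.9, -0.2, -0.4]
grip_width: 0.621
finger_force: 0.0
```

```bash
cat >> h.py <<'E'
OA=(.4955,-.2025);YA=54.2
E
python3 - <<'E'
from h import *
from plant import r
o=r.get_obs();print(o["time_s"],np.round(o["q"],1),np.round(o["tool_pos"],4))
p=corner(OA,YA)+.25*up(YA)+.0165*n(YA);print(p)
for s in(1,-1):
  R=toolR(YA,s);delta(o,p,R); print(np.round(R,3).tolist())
  # wrist angles predicted for guess q1,q23
  for q1 in(-35,-45):
    for q23 in(100,112):
      M=(Ro.from_euler('z',q1,degrees=True)*Ro.from_euler('y',q23,degrees=True)).as_matrix().T@R
      print(q1,q23,Ro.from_matrix(M).as_euler('ZYZ',degrees=True).round(0))
# convention check against known reading
R=np.array([[-.869,.376,.322],[.495,.668,.555],[-.006,.642,-.767]])
M=(Ro.from_euler('z',-11.9,degrees=True)*Ro.from_euler('y',110.9,degrees=True)).as_matrix().T@R
print("chk 43.4 62.6 -90.9:",Ro.from_matrix(M).as_euler('ZYZ',degrees=True))
E
```

```text
6.8667 [ -9.3  33.9  66.4   0.1  79.8 -39.2] [0.6365 0.0146 0.1616]
[ 0.42641006 -0.29829556  0.2621095 ]
shift [-0.2101 -0.3129  0.1005] rot [ 0.4698 -0.5243  0.4061]
[[-0.811, 0.448, 0.376], [0.585, 0.621, 0.522], [-0.0, 0.643, -0.766]]
-35 100 [40. 82. -6.]
-35 112 [ 42.  73. -14.]
-45 100 [ 39.  88. -13.]
-45 112 [ 40.  79. -21.]
shift [-0.2101 -0.3129  0.1005] rot [ 0.7083  0.6427 -2.5702]
[[0.811, -0.448, 0.376], [-0.585, -0.621, 0.522], [0.0, -0.643, -0.766]]
-35 100 [ 40.  82. 174.]
-35 112 [ 42.  73. 166.]
-45 100 [ 39.  88. 167.]
-45 112 [ 40.  79. 159.]
chk 43.4 62.6 -90.9: [43.3986265  62.55918399 -0.89288494]
```

Request:
play_rows:
  moves:
    - [0.06,-0.04,-0.03,0.04,0,0,0]
    - [0.06,-0.06,-0.06,0.08,0,0,0]
    - [0.06,-0.09,-0.09,0.12,0,0,0]
    - [0.06,-0.12,-0.12,0.13,0,0,0]
    - [0.06,-0.14,-0.15,0.13,0.1,-0.11,0.09]
    - [0.06,-0.16,-0.18,0.13,0.15,-0.17,0.14]
    - [0.06,-0.18,-0.21,0.13,0.24,-0.26,0.2]
    - [0.06,-0.2,-0.24,0.13,0.3,-0.34,0.26]

```text
time_s: 7.53
tool_pos: [0.4583, -0.1938, 0.2892]
tcp_rot: [[-0.687, 0.681, 0.252], [0.726, 0.627, 0.284], [0.035, 0.378, -0.925]]
ft_force: [0.5, -0.9, 0.3]
grip_width: 0.683
finger_force: 0.0
```

Run:
```python
from h import *
from plant import r
o=r.get_obs();print(o["tool_pos"])
delta(o,corner(OA,YA)+.25*up(YA)+.0165*n(YA),toolR(YA,1))
```

```text
[ 0.45827089 -0.19377931  0.28924122]
shift [-0.0319 -0.1045 -0.0271] rot [ 0.2107 -0.231   0.1809]
```

Request:
play_rows:
  moves:
    - [0.06,-0.01,-0.073,-0.028,0.17,-0.184,0.146]
    - [0.06,-0.01,-0.073,-0.028,0.17,-0.184,0.146]
    - [0.06,-0.01,-0.073,-0.028,0.17,-0.184,0.146]
    - [0.06,-0.01,-0.073,-0.028,0.17,-0.184,0.146]
    - [0.06,-0.01,-0.073,-0.028,0.17,-0.184,0.146]
    - [0.06,-0.01,-0.073,-0.028,0.17,-0.184,0.146]
    - [0.06,-0.01,-0.073,-0.028,0.17,-0.184,0.146]
    - [0.06,-0.01,-0.073,-0.028,0.17,-0.184,0.146]

```text
time_s: 8.2
tool_pos: [0.4498, -0.2647, 0.2605]
tcp_rot: [[-0.79, 0.503, 0.35], [0.613, 0.632, 0.475], [0.017, 0.59, -0.807]]
ft_force: [-0.2, -0.0, 0.4]
grip_width: 0.682
finger_force: 0.0
```

Run:
```python
from h import *
from plant import r
import cv2
c=r.camera("wrist");np.savez("w3.npz",**{k:c[k] for k in("fx","cx","cy","extrinsics")})
o=r.get_obs();print(np.round(o["q"],1));delta(o,corner(OA,YA)+.25*up(YA)+.0165*n(YA),toolR(YA,1))
im=c["img"][:,:,::-1];cv2.imwrite("pics/w3.png",im)
w={k:c[k] for k in c};w["fx"]=c["fx"]
# project stand centre to choose the crop
E_=np.array(c["extrinsics"]);x=E_[:3,:3].T@(corner(OA,YA)-E_[:3,3]);t=np.arccos(x[2]/np.linalg.norm(x));u=c["cx"]+c["fx"]*t*x[0]/np.hypot(x[0],x[1]);v=c["cy"]+c["fx"]*t*x[1]/np.hypot(x[0],x[1]);print(u,v)
x0,y0=int(u)-115,int(v)-75;print(x0,y0)
cv2.imwrite("pics/w3c.png",cv2.resize(im[y0:y0+150,x0:x0+200],(800,600),interpolation=cv2.INTER_CUBIC))
```

```text
[ -59.5   20.8   80.6   33.    93.9 -113.6]
shift [-0.0233 -0.0334  0.0017] rot [ 0.0432 -0.0542  0.0343]
251.42305619848418 173.02618621808347
136 98
```

View pics/w3c.png

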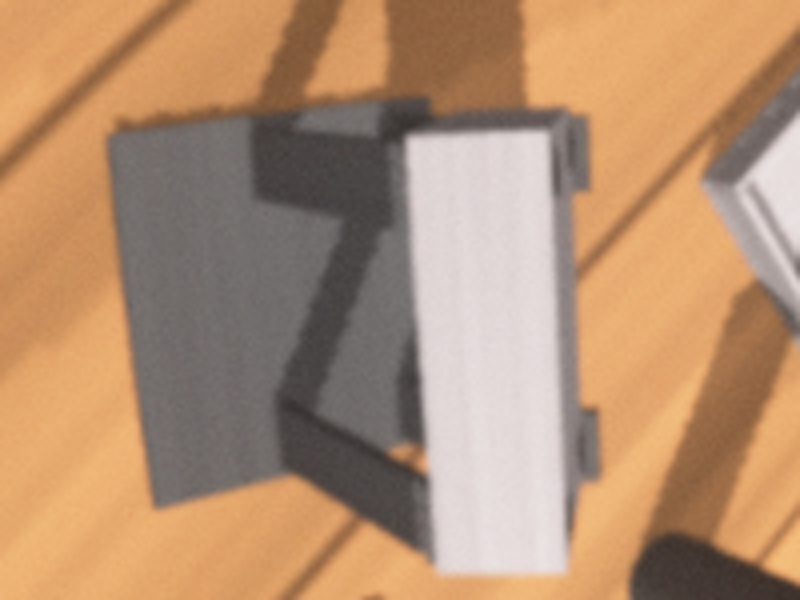

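The near crop shows the tin's up-slope side with corners at crop (408,135), (550,130), (437,573) and (567,573). The plate's corners are at (108,137) and (158,507), and the lip tips are at x≈590–600.

Run:
```python
from h import *
np.set_printoptions(precision=1,suppress=True)
w=np.load("w3.npz");w={k:w[k] for k in w};c=corner(OA,YA);f=lambda x,y:(136+x/4-.4,98+y/4-.4)
P=[cast(w,*f(*q),np.array([0,0,.004]),np.array([0,0,1.])) for q in((108,137),(158,507))]
d=P[0]-P[1];print("plate",[local(p,OA,YA) for p in P],np.linalg.norm(d)*1000,np.degrees(np.arctan2(-d[0],d[1])))
for nm,h,L in(("tin",.072,((408,135),(550,130),(437,573),(567,573))),("lip",0,((588,118),(588,190),(600,408),(600,480))),("strip",.06,((408,135),(408,225)))):
  for q in L:
    x=cast(w,*f(*q),c+h*up(YA),up(YA))-c;print(nm,"n,y",x@n(YA)*1000,x@ey(YA)*1000)
```

```text
plate [array([-54.4,  56.1,   4. ]), array([-53.5, -59.6,   4. ])] 115.80046085675441 54.63587314000216
tin n,y 1.2242986265552636 56.267101530252
tin n,y 33.837357354676 56.01023527030533
tin n,y 0.39350860279011374 -53.11764720158688
tin n,y 33.3266017232568 -53.2143660386234
lip n,y 38.28211071143935 52.20082744854807
lip n,y 37.531352274436856 31.656502161457073
lip n,y 38.77821397794685 -33.22800320307361
lip n,y 38.05793806591041 -56.01140316802893
strip n,y -1.1690641021995574 55.132841762330735
strip n,y -2.581260574262376 33.25886776790224
```

Run:
```python
from h import *
from plant import r
o=r.get_obs()
for h in(.12,.02): delta(o,corner(OA,YA)+h*up(YA)+.017*n(YA)+.001*ey(YA),toolR(YA,1))
```

```text
shift [ 0.025   0.0352 -0.0975] rot [ 0.0432 -0.0542  0.0343]
shift [ 0.0626  0.0874 -0.1741] rot [ 0.0432 -0.0542  0.0343]
```

Request:
play_rows:
  moves:
    - [0.06,0,0,-0.03,0.043,-0.054,0.034]
    - [0.06,0.025,0.035,-0.0975,0.043,-0.054,0.034]
    - [0.06,0.025,0.035,-0.0975,0.043,-0.054,0.034]
    - [0.06,0.025,0.035,-0.0975,0.043,-0.054,0.034]
    - [0.06,0.025,0.035,-0.0975,0.043,-0.054,0.034]
    - [0.06,0.025,0.035,-0.0975,0.043,-0.054,0.034]
    - [0.06,0.025,0.035,-0.0975,0.043,-0.054,0.034]
    - [0.06,0.025,0.035,-0.0975,0.043,-0.054,0.034]

```text
time_s: 8.92
tool_pos: [0.4744, -0.232, 0.1635]
tcp_rot: [[-0.81, 0.449, 0.378], [0.587, 0.621, 0.52], [-0.001, 0.643, -0.766]]
ft_force: [-0.3, 0.6, -0.6]
grip_width: 0.681
finger_force: 0.0
```

Run:
```python
from h import *
from plant import r
o=r.get_obs();print(o["tool_pos"],o["ft_force"])
for h in(.12,.02): delta(o,corner(OA,YA)+h*up(YA)+.017*n(YA)+.001*ey(YA),toolR(YA,1))
```

```text
[ 0.474438   -0.23199909  0.16352318] [-0.32630569  0.6484603  -0.59319423]
shift [ 0.0003  0.0024 -0.0007] rot [0.0012 0.001  0.0025]
shift [ 0.0379  0.0545 -0.0773] rot [0.0012 0.001  0.0025]
```

Request:
play_rows:
  moves:
    - [0.06,0.006,0.01,-0.013,0,0,0]
    - [0.06,0.013,0.019,-0.026,0,0,0]
    - [0.06,0.019,0.028,-0.039,0,0,0]
    - [0.06,0.025,0.037,-0.052,0,0,0]
    - [0.06,0.032,0.046,-0.065,0,0,0]
    - [0.06,0.038,0.054,-0.077,0,0,0]
    - [0.06,0.038,0.054,-0.077,0,0,0]
    - [0.06,0.038,0.054,-0.077,0,0,0]

```text
time_s: 9.58
tool_pos: [0.5124, -0.1774, 0.0857]
tcp_rot: [[-0.81, 0.449, 0.377], [0.586, 0.62, 0.522], [0.001, 0.644, -0.765]]
ft_force: [0.1, -0.2, -0.5]
grip_width: 0.681
finger_force: 0.0
```

Request:
play_rows:
  moves:
    - [0.04,0,0,0,0,0,0]
    - [0.03,0,0,0,0,0,0]
    - [0.025,0,0,0,0,0,0]
    - [0.025,0,0,0,0,0,0]
    - [0.025,0,0,0,0,0,0]
    - [0.025,0,0,0,0,0,0]
    - [0.025,0,0,0,0,0,0]
    - [0.025,0,0,0,0,0,0]
  force: 20

```text
time_s: 10.25
tool_pos: [0.5126, -0.1771, 0.086]
tcp_rot: [[-0.81, 0.449, 0.378], [0.587, 0.619, 0.522], [0.0, 0.644, -0.765]]
ft_force: [-0.9, 0.5, 5.7]
grip_width: 0.368
finger_force: 20.0
```

Run:
```python
from h import *
from plant import r
o=r.get_obs();print(o["tool_pos"],o["ft_force"],o["grip_width"]*88.1)
x=o["tool_pos"]-corner(OA,YA);print([x@f(YA)*1000 for f in(up,n,ey)])
delta(o,corner(OA,YA)+.02*up(YA)+.017*n(YA)+.001*ey(YA),toolR(YA,1))
```

```text
[ 0.51255824 -0.17710495  0.08597419] [-0.92076646  0.50912259  5.68793857] 32.43300120525774
[np.float64(19.52627720549882), np.float64(17.142119010518815), np.float64(1.0197096631243745)]
shift [-0.0002 -0.0003  0.0003] rot [-0.0017  0.0006  0.0022]
```

Request:
play_rows:
  moves:
    - [0.025,0,0,0,0,0,0]
    - [0.025,-0.004,-0.005,0.008,0,0,0]
    - [0.025,-0.009,-0.013,0.019,0,0,0]
    - [0.025,-0.017,-0.023,0.034,0,0,0]
    - [0.025,-0.026,-0.036,0.053,0,0,0]
    - [0.025,-0.038,-0.052,0.077,0,0,0]
    - [0.025,-0.049,-0.068,0.1,0,0,0]
    - [0.025,-0.058,-0.078,0.13,0,0,0]
  force: 30

```text
time_s: 10.92
tool_pos: [0.4529, -0.2562, 0.2153]
tcp_rot: [[-0.809, 0.452, 0.375], [0.588, 0.618, 0.522], [0.004, 0.643, -0.766]]
ft_force: [0.4, -0.0, -2.8]
grip_width: 0.373
finger_force: 30.0
```

Request:
play_rows:
  moves:
    - [0.025,0,0.01,0.025,0,0,0]
    - [0.025,0,0.02,0.05,0,0,0]
    - [0.025,0,0.03,0.08,0,0,0]
    - [0.025,0,0.04,0.1,0,0,0]
    - [0.025,0,0.04,0.1,0,0,0]
    - [0.025,0,0.04,0.1,0,0,0]
    - [0.025,0,0.04,0.1,0,0,0]
    - [0.025,0,0.04,0.1,0,0,0]

```text
time_s: 11.58
tool_pos: [0.454, -0.2154, 0.3135]
tcp_rot: [[-0.81, 0.452, 0.375], [0.587, 0.618, 0.523], [0.005, 0.644, -0.765]]
ft_force: [0.3, 0.6, -1.6]
grip_width: 0.377
finger_force: 30.0
```

```bash
cat >> h.py <<'E'
def vert(yawx):
    a=np.radians(yawx);x=np.array([np.cos(a),np.sin(a),0]);z=np.array([0,0,-1.]);return np.c_[x,np.cross(z,x),z]
E
python3 - <<'E'
from h import *
from plant import r
o=r.get_obs();print(o["tool_pos"],o["ft_force"],o["grip_width"]*88.1,np.round(o["q"],1))
delta(o,np.array([.44,-.08,.33]),vert(95))
E
```

```text
[ 0.45401658 -0.21536155  0.31354127] [ 0.29840026  0.6164986  -1.60215595] 33.230466994785395 [ -57.5   16.    80.3   37.2   98.8 -110.6]
shift [-0.014   0.1354  0.0165] rot [-0.3591  0.6249 -0.8184]
```

Request:
play_rows:
  moves:
    - [0.025,-0.014,0.135,0.017,-0.32,0.56,-0.73]
    - [0.025,-0.014,0.135,0.017,-0.32,0.56,-0.73]
    - [0.025,-0.014,0.135,0.017,-0.32,0.56,-0.73]
    - [0.025,-0.014,0.135,0.017,-0.32,0.56,-0.73]
    - [0.025,-0.014,0.135,0.017,-0.32,0.56,-0.73]
    - [0.025,-0.014,0.135,0.017,-0.32,0.56,-0.73]
    - [0.025,-0.014,0.135,0.017,-0.32,0.56,-0.73]
    - [0.025,-0.014,0.135,0.017,-0.32,0.56,-0.73]

```text
time_s: 12.25
tool_pos: [0.4402, -0.0799, 0.3314]
tcp_rot: [[-0.173, 0.983, 0.059], [0.985, 0.171, 0.039], [0.028, 0.065, -0.998]]
ft_force: [0.5, -0.3, -2.6]
grip_width: 0.37
finger_force: 30.0
```

Run:
```python
from h import *
from plant import r
o=r.get_obs();print(o["tool_pos"],o["grip_width"]*88.1,np.round(o["q"],1))
delta(o,np.array([.43,.03,.33]),vert(45))
delta(o,np.array([.43,.03,.33]),vert(20))
```

```text
[ 0.44017425 -0.0798572   0.33137925] 32.59704248245514 [-27.6   6.7  80.    3.5  91.3 -37.3]
shift [-0.0102  0.1099 -0.0014] rot [-0.0073  0.0729 -0.9579]
shift [-0.0102  0.1099 -0.0014] rot [ 0.009  0.076 -1.394]
```

Request:
play_rows:
  moves:
    - [0.025,-0.01,0.11,0,-0.007,0.073,-0.958]
    - [0.025,-0.01,0.11,0,-0.007,0.073,-0.958]
    - [0.025,-0.01,0.11,0,-0.007,0.073,-0.958]
    - [0.025,-0.01,0.11,0,-0.007,0.073,-0.958]
    - [0.025,-0.01,0.11,0,-0.007,0.073,-0.958]
    - [0.025,-0.01,0.11,0,-0.007,0.073,-0.958]
    - [0.025,-0.01,0.11,0,-0.007,0.073,-0.958]
    - [0.025,-0.01,0.11,0,-0.007,0.073,-0.958]

```text
time_s: 12.92
tool_pos: [0.4302, 0.03, 0.3308]
tcp_rot: [[0.69, 0.723, 0.003], [0.723, -0.69, -0.001], [0.001, 0.003, -1.0]]
ft_force: [0.7, 0.3, -1.7]
grip_width: 0.369
finger_force: 30.0
```

Run:
```python
from h import *
from plant import r
o=r.get_obs();print(o["tool_pos"],o["grip_width"]*88.1,np.round(o["q"],1))
p=corner(OB,YB)+.25*up(YB)+.018*n(YB);print(p)
delta(o,p,toolR(YB,-1))
```

```text
[0.43024901 0.02995612 0.3307725 ] 32.497336550648214 [-11.8   6.2  80.6  -0.   93.1  31.8]
[0.44345016 0.09600312 0.263074  ]
shift [ 0.0132  0.066  -0.0677] rot [ 0.745   0.1102 -1.2686]
```

Request:
play_rows:
  moves:
    - [0.025,0.013,0.066,-0.01,0.49,0.0725,-0.834]
    - [0.025,0.013,0.066,-0.01,0.49,0.0725,-0.834]
    - [0.025,0.013,0.066,-0.01,0.49,0.0725,-0.834]
    - [0.025,0.013,0.066,-0.01,0.49,0.0725,-0.834]
    - [0.025,0.013,0.066,-0.01,0.49,0.0725,-0.834]
    - [0.025,0.013,0.066,-0.01,0.49,0.0725,-0.834]
    - [0.025,0.013,0.066,-0.01,0.49,0.0725,-0.834]
    - [0.025,0.013,0.066,-0.01,0.49,0.0725,-0.834]

```text
time_s: 13.58
tool_pos: [0.4434, 0.0954, 0.3208]
tcp_rot: [[0.991, -0.014, 0.13], [-0.07, -0.894, 0.442], [0.11, -0.448, -0.887]]
ft_force: [-0.5, -0.2, -2.6]
grip_width: 0.373
finger_force: 30.0
```

Run:
```python
from h import *
from plant import r
o=r.get_obs();print(o["tool_pos"],o["grip_width"]*88.1,np.round(o["q"],1))
p=corner(OB,YB)+.23*up(YB)+.018*n(YB);print(p)
delta(o,p,toolR(YB,-1))
```

```text
[0.44337865 0.09541708 0.32076306] 32.82298812351563 [-18.7   5.3  87.9  27.4  88.3  72.7]
[0.44982176 0.10717372 0.247754  ]
shift [ 0.0064  0.0118 -0.073 ] rot [ 0.2548  0.0379 -0.4324]
```

Request:
play_rows:
  moves:
    - [0.025,0.006,0.012,-0.02,0.255,0.038,-0.432]
    - [0.025,0.006,0.012,-0.04,0.255,0.038,-0.432]
    - [0.025,0.006,0.012,-0.06,0.255,0.038,-0.432]
    - [0.025,0.006,0.012,-0.073,0.255,0.038,-0.432]
    - [0.025,0.006,0.012,-0.073,0.255,0.038,-0.432]
    - [0.025,0.006,0.012,-0.073,0.255,0.038,-0.432]
    - [0.025,0.006,0.012,-0.073,0.255,0.038,-0.432]
    - [0.025,0.006,0.012,-0.073,0.255,0.038,-0.432]

```text
time_s: 14.25
tool_pos: [0.4501, 0.1078, 0.25]
tcp_rot: [[0.873, -0.37, 0.318], [-0.488, -0.673, 0.556], [0.008, -0.64, -0.768]]
ft_force: [0.6, 0.6, -1.2]
grip_width: 0.371
finger_force: 30.0
```

Run:
```python
from h import *
from plant import r
import cv2
o=r.get_obs();print(o["tool_pos"],o["grip_width"]*88.1,np.round(o["q"],1))
c=r.camera("wrist");cv2.imwrite("pics/w4.png",c["img"][:,:,::-1]);np.savez("w4.npz",**{k:c[k] for k in("fx","cx","cy","extrinsics")})
for h in(.23,.06,.022):delta(o,corner(OB,YB)+h*up(YB)+.018*n(YB),toolR(YB,-1))
```

```text
[0.45007317 0.10777601 0.2500472 ] 32.690068779973146 [-23.2   6.6 104.3  42.6  70.   80.3]
shift [-0.0003 -0.0006 -0.0023] rot [ 0.0072  0.0056 -0.0083]
shift [ 0.0539  0.0943 -0.1325] rot [ 0.0072  0.0056 -0.0083]
shift [ 0.066   0.1156 -0.1616] rot [ 0.0072  0.0056 -0.0083]
```

View pics/w4.png

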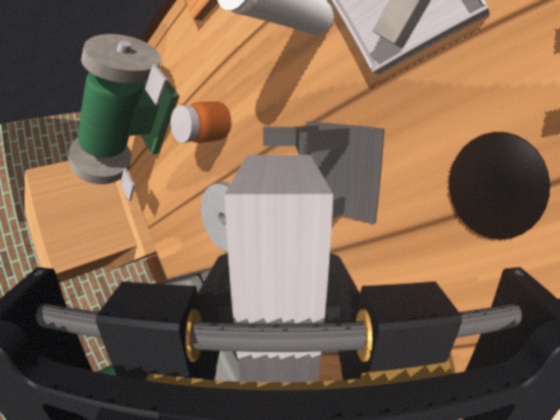

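The wrist view shows the empty stand_b, with strip and lip at about (264–308, 127–150). The stone is in the tray at (405,20), and the tin is square in the fingers at (230–330, 155–380) with its lid side to the left, outward.

Run:
```python
from h import *
w=np.load("w4.npz");w={k:w[k] for k in w};c=corner(OB,YB)
for q in((264,127.5),(264,146)):
    x=cast(w,*q,c,up(YB))-c;print("lip n,y",x@n(YB)*1000,x@ey(YB)*1000)
P=[cast(w,*q,np.array([0,0,.004]),np.array([0,0,1.])) for q in((384,127),(376,223))]
d=P[0]-P[1];print([local(p,OB,YB) for p in P],np.degrees(np.arctan2(d[0],-d[1])))
```

```text
lip n,y 35.75942603413071 -54.3604057782312
lip n,y 35.68860733883762 -32.72355271159427
[array([-56.22980406, -60.56882184,   4.        ]), array([-57.0064761,  57.0618151,   4.       ])] 60.67829756579222
```

Request:
play_rows:
  moves:
    - [0.025,0.01,0.018,-0.025,0.007,0.006,-0.008]
    - [0.025,0.02,0.035,-0.049,0.007,0.006,-0.008]
    - [0.025,0.03,0.052,-0.074,0.007,0.006,-0.008]
    - [0.025,0.038,0.066,-0.093,0.007,0.006,-0.008]
    - [0.025,0.046,0.081,-0.113,0.007,0.006,-0.008]
    - [0.025,0.052,0.091,-0.128,0.007,0.006,-0.008]
    - [0.025,0.054,0.094,-0.132,0.007,0.006,-0.008]
    - [0.025,0.054,0.094,-0.132,0.007,0.006,-0.008]

```text
time_s: 14.97
tool_pos: [0.5035, 0.2028, 0.1168]
tcp_rot: [[0.869, -0.381, 0.316], [-0.495, -0.664, 0.56], [-0.004, -0.643, -0.766]]
ft_force: [0.9, 1.3, -1.5]
grip_width: 0.37
finger_force: 30.0
```

Run:
```python
from h import *
from plant import r
import cv2
o=r.get_obs();print(o["tool_pos"],o["ft_force"],o["grip_width"]*88.1)
x=o["tool_pos"]-corner(OB,YB);print([x@f(YB)*1000 for f in(up,n,ey)])
for h in(.024,.0195):delta(o,corner(OB,YB)+h*up(YB)+.018*n(YB),toolR(YB,-1))
ims=[]
for nm in("scene","wrist"):
    c=r.camera(nm);ims.append(c["img"][:,:,::-1].copy())
np.savez("w5.npz",**{k:c[k] for k in("fx","cx","cy","extrinsics")})
a=cv2.resize(ims[0][150:250,280:410],(390,300),interpolation=cv2.INTER_CUBIC);b=cv2.resize(ims[1][60:260,150:410],(390,300),interpolation=cv2.INTER_CUBIC)
cv2.imwrite("pics/c5.png",np.hstack([a,b]))
```

```text
[0.50351632 0.20275631 0.11676859] [ 0.8961444   1.3043756  -1.47234902] 32.56567197988335
[np.float64(59.22057190092879), np.float64(17.756257457931813), np.float64(0.7164376237539896)]
shift [ 0.0119  0.0195 -0.0268] rot [-0.0019 -0.0032 -0.0002]
shift [ 0.0134  0.022  -0.0303] rot [-0.0019 -0.0032 -0.0002]
```

View pics/c5.png

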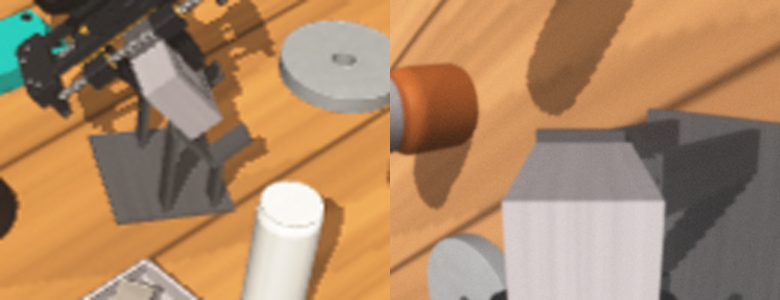

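The tin hovers just above the strips, square and central, with no contact. I lower it slowly to the lips.

Request:
play_rows:
  moves:
    - [0.025,0.003,0.005,-0.007,0,0,0]
    - [0.025,0.006,0.01,-0.014,0,0,0]
    - [0.025,0.009,0.015,-0.02,0,0,0]
    - [0.025,0.011,0.018,-0.024,0,0,0]
    - [0.025,0.012,0.0195,-0.027,0,0,0]
    - [0.025,0.0125,0.0205,-0.028,0,0,0]
    - [0.025,0.013,0.021,-0.029,0,0,0]
    - [0.025,0.013,0.021,-0.029,0,0,0]

```text
time_s: 15.73
tool_pos: [0.5163, 0.223, 0.088]
tcp_rot: [[0.868, -0.383, 0.318], [-0.497, -0.663, 0.559], [-0.003, -0.643, -0.766]]
ft_force: [0.6, 0.5, -1.7]
grip_width: 0.369
finger_force: 30.0
```

Request:
play_rows:
  moves:
    - [0.025,0.0002,0.0003,-0.0005,0,0,0]
    - [0.025,0.0003,0.0005,-0.001,0,0,0]
    - [0.025,0.0005,0.0008,-0.0013,0,0,0]
    - [0.025,0.0005,0.0008,-0.0013,0,0,0]
    - [0.025,0.0005,0.0008,-0.0013,0,0,0]
    - [0.025,0.0005,0.0008,-0.0013,0,0,0]
    - [0.025,0.0005,0.0008,-0.0013,0,0,0]
    - [0.025,0.0005,0.0008,-0.0013,0,0,0]

```text
time_s: 16.4
tool_pos: [0.5168, 0.2238, 0.0869]
tcp_rot: [[0.868, -0.383, 0.318], [-0.497, -0.663, 0.559], [-0.003, -0.643, -0.766]]
ft_force: [-0.8, 0.5, -2.2]
grip_width: 0.371
finger_force: 30.0
```

Run:
```python
from h import *
from plant import r
o=r.get_obs();print(o["tool_pos"],o["ft_force"])
x=o["tool_pos"]-corner(OB,YB);print([(x@f(YB)*1000,o["ft_force"]@f(YB)) for f in(up,n,ey)])
```

```text
[0.51682348 0.22375727 0.0868756 ] [-0.75663197  0.5385283  -2.16761357]
[(np.float64(20.353478885218884), np.float64(-1.7201284854338925)), (np.float64(17.558857293236915), np.float64(-1.3226119960092457)), (np.float64(-0.4374776742540296), np.float64(0.9240528894295944))]
```

Request:
play_rows:
  moves:
    - [0.025,0.0002,0.0003,-0.0005,0,0,0]
    - [0.025,0.0003,0.0006,-0.0008,0,0,0]
    - [0.025,0.0005,0.0008,-0.0012,0,0,0]
    - [0.025,0.0006,0.0011,-0.0015,0,0,0]
    - [0.025,0.0006,0.0011,-0.0015,0,0,0]
    - [0.025,0.0006,0.0011,-0.0015,0,0,0]
    - [0.025,0.0006,0.0011,-0.0015,0,0,0]
    - [0.025,0.0006,0.0011,-0.0015,0,0,0]

```text
time_s: 17.07
tool_pos: [0.517, 0.2241, 0.0865]
tcp_rot: [[0.867, -0.382, 0.319], [-0.498, -0.663, 0.559], [-0.002, -0.643, -0.766]]
ft_force: [-14.0, -16.0, 18.7]
grip_width: 0.375
finger_force: 30.0
```

Run:
```python
from h import *
from plant import r
o=r.get_obs()
x=o["tool_pos"]-corner(OB,YB);print([(x@f(YB)*1000,o["ft_force"]@f(YB)) for f in(up,n,ey)])
```

```text
[(np.float64(19.78837523851098), np.float64(27.727439160035416)), (np.float64(17.57473890003191), np.float64(-3.892303242329063)), (np.float64(-0.43155506812748917), np.float64(4.214491100162))]
```

Request:
play_rows:
  moves:
    - [0.025,-0.0004,-0.0007,0.0009,0,0,0]
    - [0.025,-0.0004,-0.0007,0.0009,0,0,0]
    - [0.025,-0.0006,-0.001,0.0005,0,0,0]
    - [0.025,-0.0008,-0.0013,0.0003,0,0,0]
    - [0.025,-0.001,-0.0017,0,0,0,0]
    - [0.025,-0.001,-0.0017,0,0,0,0]
    - [0.025,-0.001,-0.0017,0,0,0,0]
    - [0.025,-0.001,-0.0017,0,0,0,0]

```text
time_s: 17.73
tool_pos: [0.5169, 0.2235, 0.0861]
tcp_rot: [[0.868, -0.382, 0.319], [-0.497, -0.663, 0.56], [-0.002, -0.644, -0.765]]
ft_force: [-2.4, -1.6, 6.9]
grip_width: 0.371
finger_force: 30.0
```

Run:
```python
from h import *
from plant import r
o=r.get_obs()
x=o["tool_pos"]-corner(OB,YB);print([(x@f(YB)*1000,o["ft_force"]@f(YB)) for f in(up,n,ey)])
```

```text
[(np.float64(19.880591361265246), np.float64(6.939818295847276)), (np.float64(16.90804865661144), np.float64(2.4362710550316353)), (np.float64(-0.652943258132883), np.float64(1.308917502269415))]
```

Request:
play_rows:
  moves:
    - [0.025,-0.0002,-0.0004,-0.0003,0,0,0]
    - [0.025,-0.0004,-0.0007,-0.0006,0,0,0]
    - [0.025,-0.0004,-0.0007,-0.0006,0,0,0]
    - [0.025,-0.0004,-0.0007,-0.0006,0,0,0]
    - [0.025,-0.0004,-0.0007,-0.0006,0,0,0]
    - [0.025,-0.0004,-0.0007,-0.0006,0,0,0]
    - [0.025,-0.0004,-0.0007,-0.0006,0,0,0]
    - [0.025,-0.0004,-0.0007,-0.0006,0,0,0]

```text
time_s: 18.4
tool_pos: [0.5168, 0.2233, 0.086]
tcp_rot: [[0.868, -0.381, 0.319], [-0.497, -0.662, 0.561], [-0.002, -0.645, -0.764]]
ft_force: [-0.2, 3.6, 9.4]
grip_width: 0.372
finger_force: 30.0
```

Run:
```python
from h import *
from plant import r
o=r.get_obs()
x=o["tool_pos"]-corner(OB,YB);print([(x@f(YB)*1000,o["ft_force"]@f(YB)) for f in(up,n,ey)])
```

```text
[(np.float64(19.907395193225813), np.float64(5.267792093208352)), (np.float64(16.72823158129028), np.float64(8.391154202592585)), (np.float64(-0.6502698532287335), np.float64(2.005813466830651))]
```

Both the lips and the strips now carry the tin. I open gently, then withdraw along the slope.

Request:
play_rows:
  moves:
    - [0.034,0,0,0,0,0,0]
    - [0.036,0,0,0,0,0,0]
    - [0.039,0,0,0,0,0,0]
    - [0.044,0,0,0,0,0,0]
    - [0.052,0,0,0,0,0,0]
    - [0.06,0,0,0,0,0,0]
    - [0.06,0,0,0,0,0,0]
    - [0.06,0,0,0,0,0,0]

```text
time_s: 19.07
tool_pos: [0.516, 0.2224, 0.0846]
tcp_rot: [[0.868, -0.383, 0.318], [-0.497, -0.663, 0.559], [-0.003, -0.643, -0.766]]
ft_force: [0.1, -0.9, -0.5]
grip_width: 0.683
finger_force: 0.0
```

Request:
play_rows:
  moves:
    - [0.06,-0.003,-0.006,0.008,0,0,0]
    - [0.06,-0.01,-0.017,0.023,0,0,0]
    - [0.06,-0.016,-0.028,0.038,0,0,0]
    - [0.06,-0.022,-0.039,0.054,0,0,0]
    - [0.06,-0.029,-0.05,0.069,0,0,0]
    - [0.06,-0.038,-0.067,0.092,0,0,0]
    - [0.06,-0.048,-0.084,0.115,0,0,0]
    - [0.06,-0.064,-0.112,0.153,0,0,0]

```text
time_s: 19.73
tool_pos: [0.453, 0.1147, 0.2319]
tcp_rot: [[0.868, -0.384, 0.315], [-0.497, -0.664, 0.559], [-0.006, -0.642, -0.767]]
ft_force: [-0.4, 0.4, -0.7]
grip_width: 0.685
finger_force: 0.0
```

Run:
```python
from h import *
from plant import r
import cv2
ims={}
for nm in("scene","top","wrist"):
    c=r.camera(nm);ims[nm]=c["img"][:,:,::-1].copy()
np.savez("w6.npz",**{k:c[k] for k in("fx","cx","cy","extrinsics")})
o=r.get_obs();print(o["time_s"],o["tool_pos"],o["grip_width"])
f=lambda im,x,y,w,h:cv2.resize(im[y:y+h,x:x+w],(400,300),interpolation=cv2.INTER_CUBIC)
cv2.imwrite("pics/c6.png",np.vstack([np.hstack([f(ims["scene"],300,155,80,60),f(ims["wrist"],160,90,260,195)]),np.hstack([f(ims["scene"],180,150,260,195),f(ims["top"],150,120,260,195)])]))
```

```text
19.8833 [0.4547239  0.1135036  0.23345844] 0.6758404358602667
```

View pics/c6.png

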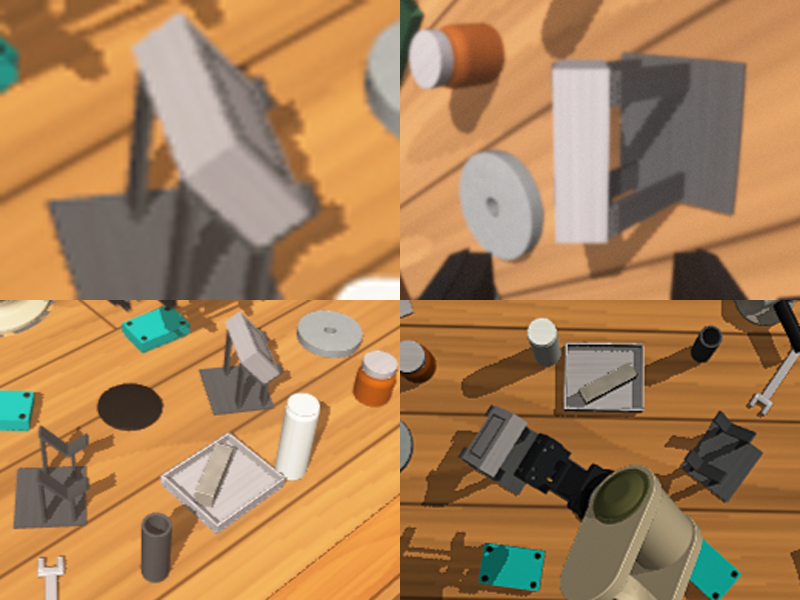

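The tin lies on stand_b with the beaded lid outward. The stone is in the tray, stand_a is empty and the bystanders are unmoved. The tin's up-slope side is at crop (555–607, 65–243). I check squareness and seating, and move further clear.

Request:
play_rows:
  moves:
    - [0.06,-0.01,-0.02,0.03,0,0,0]
    - [0.06,-0.02,-0.04,0.06,0,0,0]
    - [0.06,-0.02,-0.05,0.08,0,0,0]
    - [0.06,-0.02,-0.05,0.08,0,0,0]
    - [0.06,-0.02,-0.05,0.08,0,0,0]
    - [0.06,-0.02,-0.05,0.08,0,0,0]
    - [0.06,-0.02,-0.05,0.08,0,0,0]
    - [0.06,-0.02,-0.05,0.08,0,0,0]

```text
time_s: 20.55
tool_pos: [0.4343, 0.0658, 0.3104]
tcp_rot: [[0.868, -0.383, 0.315], [-0.496, -0.663, 0.56], [-0.006, -0.643, -0.766]]
ft_force: [-0.6, -0.3, 0.0]
grip_width: 0.679
finger_force: 0.0
```

Run:
```python
from h import *
w=np.load("w6.npz");w={k:w[k] for k in w};c=corner(OB,YB)
for q in((554,66),(608,68),(554,241),(607,243)):
    x=cast(w,160+(q[0]-400)*.65,90+q[1]*.65,c+.072*up(YB),up(YB))-c;print("tin n,y",x@n(YB)*1000,x@ey(YB)*1000)
```

```text
tin n,y 31.207822522023555 -59.16674447582405
tin n,y 0.12554528620674354 -57.92164798669027
tin n,y 33.17228663264916 50.71565850830385
tin n,y -0.6083709301161776 52.20402285977226
```

```bash
python3 -c "
from plant import r
print(r.sign_off())"
```

```text
the job is handed in; nothing more can be done
None
```

I moved the stone into the tray, turned the tin over and set it lid up on stand_b, square on its strips and lips, then let go. The tin sits 1–4 mm off the middle, the lid stayed shut, nothing else moved, and I handed the job in at about 20.6 s.

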